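# Bolt the vase transport case shut

## Task

Lock the transport case: lift the knob handle of its barrel bolt, slide the bolt across into the keeper until the handle comes up against the stop, then turn the handle fully down into the notch beside the stop and let go. Feel for the stop and do not force the handle against the bolt's guide; leave the jars, brush and other things where they are.

Things in the scene. Friction and masses are not known exactly. Their poses are not given: they have to be found in the camera images.
- case: Closed plywood transport case with aluminium corners, fixed to the bench, 280 (x) x 400 (y) x 120 mm high, top level; origin at the centre of its underside. Its own -x side is the front, roughly facing the robot. Along the front edge of its top lies a steel barrel bolt: a 12 mm rod parallel to the case's y axis, which slides to the case's own +y, with a knob handle standing out of it.
- bolt_zero (a point): Point fixed to the case, on the rod's axis (case frame x -0.112, y -0.030, z 0.136, i.e. 16 mm above the case's top), where the handle's stem (10 mm thick) leaves the rod when the bolt is fully drawn back. The handle starts lying down in an open bay here. The case's front face is 28 mm in front of the axis.
- plate (a point): Point fixed to the case: centre of the back plate under the bolt. A rigid steel guide stands on it, in order to +y: land 28 mm long, 12 mm above the rod axis at 17-24 mm in front of it, passed only with the handle under 0.9 rad; notch 13 mm wide; stop bracket 24 mm above the axis, its face the notch's far wall, which stops the stem at any angle. It is 12 mm thick. It bears 30 N at most.
- keeper (a point): Point fixed to the case: centre of the keeper staple that the rod's tip enters. The guide with land, notch and stop is screwed on through slotted holes, so its place along the rod varies and is not measured: against the stop bolt reads 0.049 to 0.081 m; find it by feel. A push down on the knob is tripled by leverage where the stem meets the land.
- knob (a point): Centre of the steel ball knob, 20 mm in diameter, on the stem 65 mm from the rod's axis. With a = handle, b = bolt, in the case frame: x = -0.112 - 0.065 sin a, y = -0.030 + b, z = 0.136 + 0.065 cos a. It can be pinched from above, fingers on its two sides along the case's y; it pivots, and creeps some mm, between them as the handle turns. 40 mm free on either side.
- bolt (a joint): How far the bolt is slid towards the case's own +y, in m: 0 fully drawn back; starts at 0 to 0.007. Sliding friction about 2 N.
- handle (a joint): Angle of the handle about the rod, in rad: 0 straight up, growing as it turns down to the front; 1.57 level, fully down, the end of its travel. Starts at 1.25 to 1.5 in the rear bay. Stays where it is left (turning takes about 1.3 N at the knob).

How it is judged:
By the outcome, as a careful person would: the job done as asked, in the order asked, and still so for the second after the job is handed in, with the robot touching nothing.
It also fails if it takes over 51 s, if anything falls off the work surface, if the arm or the gripper's body presses on something with over 40 N, if the wrist force passes 120 N, or if a joint passes its speed limit or range.

## Robot

A 6-joint arm with a two-finger parallel gripper is mounted at the origin on the work surface. World frame = base frame: x ahead of the robot, y to its left, z up, the work surface at z = 0. Lengths are in m, angles in rad, forces in N, time in s.
With the tool pointing down it reaches from about 0.425 to 0.925 m from the base axis. Payload 12.5 kg.
Tool frame: the origin (TCP) lies at the centre of the arm's flange, where the gripper is bolted on; the fingertips stand 173 mm ahead of it and the grasp point (between the pads) lies 155 mm ahead of it; z points along the fingers, y is the direction in which the jaws open and shut (so a half turn about z gives the same grasp; the last joint's range is limited). The gripper opens to 85 mm and grips with 20 to 120 N. Pads are 22 mm wide; open, the fingers measure 114 mm over their backs; the gripper's body (76 mm by 85 mm) begins 54 mm behind the grasp point. The pads swing forward as they close: fully open they stand 13 mm farther back than shut.
Start: joints at [1.147, 0.491, 1.559, -0, 1.092, -0.106], TCP at [0.195, 0.594, 0.405] pointing down, gripper open.
Joint ranges: [-3.1, 3.1], [-0.84, 2.19], [0.05, 2.79], [-1.13, 4.28], [0.06, 2.93], [-2.69, 2.69]. Speed limits (rad/s): [2.22, 2.22, 2.79, 3.14, 3.14, 3.14].

## Interface

Orientations are given as [roll, pitch, yaw] about the fixed x, y, z axes, in that order (R = Rz(yaw) Ry(pitch) Rx(roll)).
In Python, from station import readout, cams, close_job gives the robot as it stands. The module is installed in compiled form; this text tells all that it offers.
- The arm moves only by the tool servo_tool, never from a script. Its argument "commands" is a list of rows, each a list of 5 numbers: the shift along the tool's x, y, z in cm, then the turn about the tool's z in degrees, then the opening, from 0 (shut) to 1 (fully open). A call has 1 to 12 rows; each row shifts and turns the commanded pose from where the row before left it, along the tool's axes as they then stand; what a row does not reach is not made up. A row lasts 1/10 s, in which the tool goes at most 50 mm and 8.59 degrees, less where a joint would pass 70% of its speed; a pose out of reach is approached as far as the arm can. A call is refused whole if a number of a shift passes 5 or a number of a turn 8.59, either way. A call with a gripper value outside its range is refused whole. The fingers move at their own pace and stop on an object; "grip_force" is the grip in N (left out, the last holds). Time passes only in rows, so rows that do not move let the fingers close. It gives the time, the measured TCP pose, the force and the opening at its end, in the units of the state.
- readout.read_state(): the state, without advancing time (a new reading comes with each control period).
- cams.camera(name): name is "side" or "top" or "wrist"; returns a dict with "pixels" (400x640x3 uint8, red, green, blue), "fov_y" (degrees; the focal length in pixels is half the picture's height over the tangent of half this angle, whatever the lens; pixels are square), "cx", "cy" (the principal point, pixels), "R" (3x3) and "t" (3): a world point X has camera coordinates R X + t. Camera axes: x right, y down, z forward; pixel columns grow to the right and rows downward; lengths in m; the calibration is good to about 2 mm. A picture is of the moment at which its call begins. There is no depth.
- close_job(): hands the job in, once; it reports no verdict.
The state is a dict: "time_s": time; "q": joint angles; "qd": joint speeds; "joint_efforts": joint torques, N m; "ee_pos": TCP position; "tool_rot": TCP orientation; "contact_force": force on the tool from outside, world axes, zero at the start; "wrist_torque": the same for the moment, N m; "finger_gap": finger opening in m.
Only numpy, scipy, OpenCV 4.12 (cv2) and the standard library are available. Lean on these libraries where they do the work, as an engineer would, in place of code of your own. Each camera call takes 0.05 s, during which the arm holds its last target. There are 200 camera calls.

## Working session

There is one attempt and no reset: what is moved stays moved. The work goes in short steps, Python scripts to look and compute and a tool call to move; the robot and the scene stay as the last step left them, time stands still between calls to the robot, and variables do not carry over. Pictures are saved under pics/ and viewed, about 8 in all and at most 12, crops included, and the job is handed in when it is done.

Besides the shell and the picture viewer there is one more tool, called by a JSON object that holds its "name" and its "arguments". servo_tool: Moves the arm, as the interface text tells. Its arguments: {"type":"object","properties":{"commands":{"type":"array","items":{"type":"array","items":{"type":"number"}}},"grip_force":{"type":"number"}},"required":["commands"]}

```bash
mkdir -p pics; cat > h.py <<'E'
import numpy as np, cv2
from station import readout, cams
def snap(n,f):
    c=cams.camera(n); cv2.imwrite('pics/'+f,np.ascontiguousarray(c['pixels'][:,:,::-1])); 
    np.savez('pics/'+f[:-4]+'.npz',**c); return c
def load(f): return dict(np.load('pics/'+f+'.npz'))
def ray(c,u,v):
    f=200/np.tan(np.radians(float(c['fov_y']))/2)
    d=c['R'].T@np.array([(u-c['cx'])/f,(v-c['cy'])/f,1]); o=-c['R'].T@c['t']; return o,d/np.linalg.norm(d)
def plane(c,u,v,z):
    o,d=ray(c,u,v); return o+d*(z-o[2])/d[2]
def proj(c,X):
    f=200/np.tan(np.radians(float(c['fov_y']))/2); p=c['R']@np.array(X)+c['t']; return f*p[0]/p[2]+float(c['cx']),f*p[1]/p[2]+float(c['cy'])
def tri(a,b):
    (o1,d1),(o2,d2)=a,b
    s=np.linalg.lstsq(np.c_[d1,-d2],o2-o1,rcond=None)[0]; p,q=o1+d1*s[0],o2+d2*s[1]; return (p+q)/2,np.linalg.norm(p-q)
E
python3 - <<'E'
from h import *
for n in ['top','side']:
    c=snap(n,n+'0.png'); print(n,c['fov_y'],-c['R'].T@c['t'])
s=readout.read_state(); print({k:np.round(v,3) for k,v in s.items()})
E
```

```text
top 56.254489664078406 [0.54499976 0.060106   0.77911196]
side 42.190080352081914 [0.46292097 0.51405662 0.72276053]
{'time_s': np.float64(0.1), 'q': array([ 1.147,  0.491,  1.559, -0.   ,  1.092, -0.106]), 'qd': array([ 0.001, -0.002, -0.001, -0.   , -0.002,  0.001]), 'joint_efforts': array([ 2.0000e-03, -6.1945e+01, -2.6203e+01, -0.0000e+00,  3.0000e-03,
       -0.0000e+00]), 'ee_pos': array([0.195, 0.594, 0.404]), 'tool_rot': array([-3.141, -0.   ,  2.824]), 'contact_force': array([ 0.577,  1.377, -0.792]), 'wrist_torque': array([-0.002, -0.015, -0.007]), 'finger_gap': np.float64(0.086)}
```

View pics/top0.png

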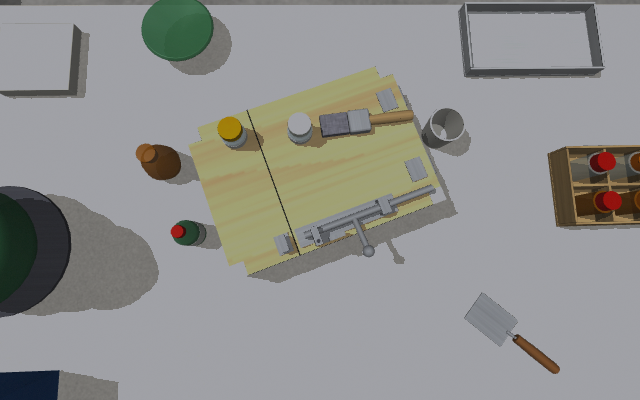

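View pics/side0.png

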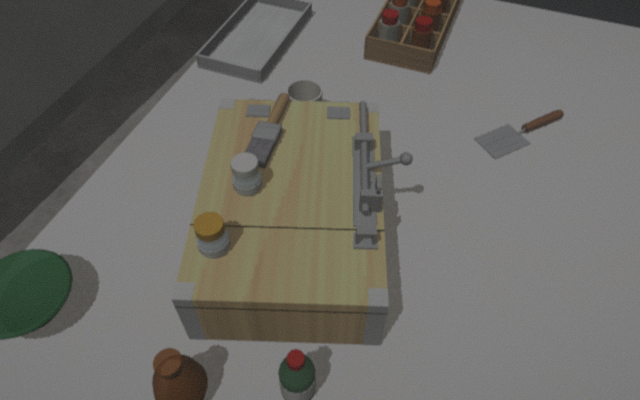

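The top view shows the case with the bolt along its front edge (rod tail about (433,189), knob (368,251)). The side view shows the knob at (406,158) and the rod tail at (363,104). I'll crop in closer on both.

```bash
python3 - <<'E'
from h import *
a=cv2.imread('pics/top0.png')[170:270,280:450]; b=cv2.imread('pics/side0.png')[90:255,335:435]
a=cv2.resize(a,None,fx=4.5,fy=4.5,interpolation=cv2.INTER_CUBIC)  # 765x450
cv2.imwrite('pics/ca.png',a)
b=cv2.resize(b,None,fx=3.6,fy=3.6,interpolation=cv2.INTER_CUBIC); cv2.imwrite('pics/cb.png',cv2.convertScaleAbs(b,alpha=1.5))
T=load('top0');S=load('side0')
k,e=tri(ray(T,368,251),ray(S,406,158)); print('knob',k,e)
k2,e=tri(ray(T,433,189),ray(S,363,104)); print('tail',k2,e)
for z in (.12,.136):print(plane(T,433,189,z),plane(T,307,236,z))
E
```

```text
knob [ 0.53961064 -0.04173862  0.15461651] 0.000502885639213768
tail [ 0.64664291 -0.16773382  0.12753276] 0.0020244157756425436
[ 0.64680346 -0.17053402  0.12      ] [0.56848782 0.05871186 0.12      ]
[ 0.64433217 -0.16493521  0.136     ] [0.56791765 0.0587457  0.136     ]
```

View pics/ca.png

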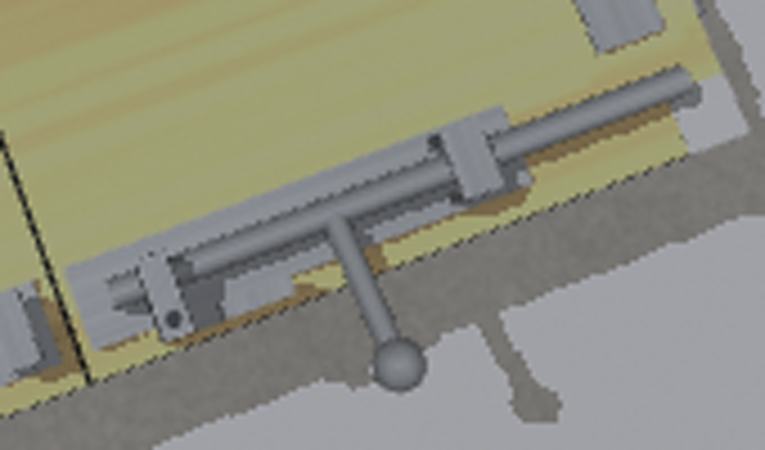

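View pics/cb.png

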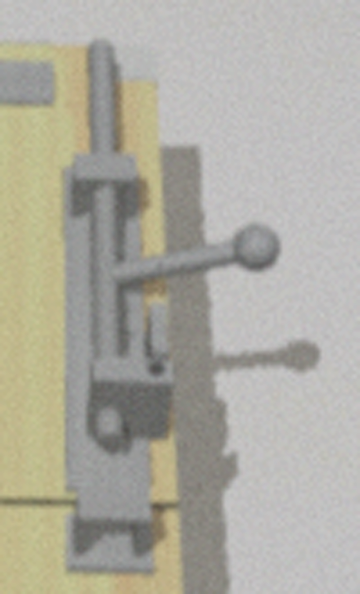

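```bash
cat >> h.py <<'E'
def shift(target,ee,rot):  # world xyz delta -> tool axes, cm
    from scipy.spatial.transform import Rotation as Ro
    return Ro.from_euler('xyz',rot).as_matrix().T@(np.array(target)-ee)*100
E
python3 - <<'E'
from h import *
T=load('top0');S=load('side0')
cr=lambda x,y:(280+(x+.5)/4.5-.5,170+(y+.5)/4.5-.5)
for A,B,z in [((680,84),(205,262),.138),((90,383),(688,155),.12)]:
    p,q=plane(T,*cr(*A),z),plane(T,*cr(*B),z); d=q-p; d*=np.sign(d[1]); print(p,q,'case yaw',np.degrees(np.arctan2(-d[0],d[1])))
cs=lambda x,y:(335+(x+.5)/3.6-.5,90+(y+.5)/3.6-.5)
k,e=tri(ray(T,*cr(400,365)),ray(S,*cs(257,246))); print('knob',k,e)
n,m=tri(ray(T,*cr(340,222)),ray(S,*cs(108,277))); print('stem root',n,m)
s=readout.read_state(); R=None
print(s['ee_pos'],s['tool_rot'])
E
```

```text
[ 0.64539556 -0.16028078  0.138     ] [0.58090446 0.02739101 0.138     ] case yaw 18.96465311698485
[0.53653867 0.07224799 0.12      ] [ 0.61948601 -0.16760586  0.12      ] case yaw 19.076641091336423
knob [ 0.53987965 -0.04279111  0.15358149] 0.0008166113684014796
stem root [ 0.59688093 -0.02573156  0.12881879] 0.0027180794878562207
[0.19527226 0.59367801 0.40418725] [-3.14058362e+00 -1.05414277e-04  2.82378731e+00]
```

The two yaw estimates agree at 19.0°. The knob is at (0.540, -0.0425, 0.154), which gives a ≈ 1.27, inside the stated range. Before moving I'll check what stands near the start pose.

```bash
python3 - <<'E'
from h import *
c=snap('wrist','w0.png'); print(c['fov_y'],-c['R'].T@c['t'],c['R'][2])
E
```

```text
63.93590660329291 [0.12412451 0.6160472  0.37373112] [ 0.28112329 -0.09304354 -0.95515056]
```

View pics/w0.png

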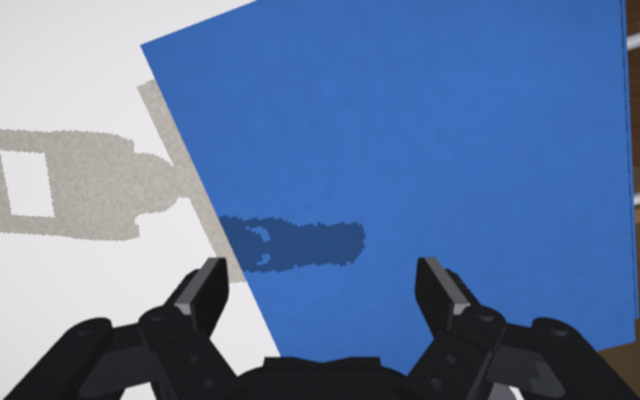

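The wrist view shows only a low blue box under the open fingers, so the straight path inward is clear with a small raise.

{"name": "servo_tool", "arguments": {"commands": [[0, 0, -4, 0, 1], [-2.92, -2.76, 0, 0, 1], [-2.92, -2.76, 0, 0, 1], [-2.92, -2.76, 0, 0, 1], [-2.92, -2.76, 0, 0, 1], [-2.92, -2.76, 0, 0, 1], [-2.92, -2.76, 0, 0, 1], [-2.92, -2.76, 0, 0, 1], [-2.92, -2.76, 0, 0, 1], [-2.92, -2.76, 0, 0, 1], [-2.92, -2.76, 0, 0, 1], [-2.92, -2.76, 0, 0, 1]], "grip_force": 40}}

```text
time_s: 1.35
ee_pos: [0.4059, 0.2034, 0.4447]
tool_rot: [3.141, 0.0, 2.824]
contact_force: [-0.0, 0.5, -0.4]
finger_gap: 0.0856
```

{"name": "servo_tool", "arguments": {"commands": [[-2.92, -2.76, 0, 0, 1], [-2.92, -2.76, 0, 0, 1], [-2.92, -2.76, 0, 0, 1], [-2.92, -2.76, 0, 0, 1], [-2.92, -2.76, 0, 0, 1], [-2.92, -2.76, 0, 0, 1], [-2.92, -2.76, 0, 0, 1], [0, 0, 0, -7.44, 1], [0, 0, 0, -7.44, 1], [0, 0, 0, -7.44, 1], [0, 0, 0, -7.44, 1], [0, 0, 0, -7.44, 1]]}}

```text
time_s: 2.55
ee_pos: [0.5393, -0.0425, 0.4445]
tool_rot: [3.141, -0.0, -2.805]
contact_force: [0.5, 0.6, 0.2]
finger_gap: 0.0856
```

{"name": "servo_tool", "arguments": {"commands": [[0, 0, 0, 0, 1], [0, 0, 0, 0, 1]]}}

```text
time_s: 2.75
ee_pos: [0.5393, -0.0424, 0.4446]
tool_rot: [3.141, -0.0, -2.814]
contact_force: [-0.0, -1.0, 0.1]
finger_gap: 0.0852
```

```bash
python3 - <<'E'
from h import *
c=snap('wrist','w1.png'); s=readout.read_state()
print(s['time_s'],s['ee_pos'],s['tool_rot'],s['contact_force'])
print(proj(c,[.5398,-.0425,.154]), shift([.5398,-.0425,.309],s['ee_pos'],s['tool_rot']))
E
```

```text
2.8 [ 0.53930358 -0.04246281  0.44462952] [ 3.14146494e+00 -6.04883802e-05 -2.81366079e+00] [0.19134183 0.01551549 0.14685084]
(np.float64(322.7590890795582), np.float64(194.77165022044053)) [-0.04661941 -0.02124191 13.56294662]
```

View pics/w1.png

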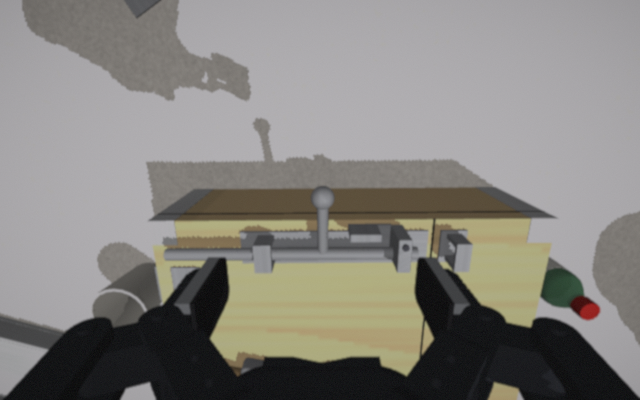

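The wrist view shows the knob at (322,197), against a predicted (323,195), and the rod runs horizontally in the image, so the yaw is right. The stop face at about x=397 suggests roughly 58 mm of travel. I'll go down and grip.

{"name": "servo_tool", "arguments": {"commands": [[0, 0, 2, 0, 0.6], [0, 0, 3, 0, 0.6], [0, 0, 3, 0, 0.6], [0, 0, 2.4, 0, 0.6], [0, 0, 1.6, 0, 0.6], [0, 0, 1.4, 0, 0.6], [0, 0, 0, 0, 0.6]], "grip_force": 30}}

```text
time_s: 3.5
ee_pos: [0.5391, -0.0424, 0.3092]
tool_rot: [3.14, -0.002, -2.812]
contact_force: [-1.3, -0.1, -0.2]
finger_gap: 0.0514
```

{"name": "servo_tool", "arguments": {"commands": [[0, 0, 0, 0, 0.35], [0, 0, 0, 0, 0.25], [0, 0, 0, 0, 0.1], [0, 0, 0, 0, 0], [0, 0, 0, 0, 0], [0, 0, 0, 0, 0], [0, 0, 0, 0, 0], [0, 0, 0, 0, 0]]}}

```text
time_s: 4.3
ee_pos: [0.5393, -0.0425, 0.3107]
tool_rot: [-3.142, 0.0, -2.81]
contact_force: [-0.2, -2.1, 0.8]
finger_gap: 0.0178
```

```bash
python3 - <<'E'
from h import *
c=snap('side','s1.png'); s=readout.read_state()
print(s['time_s'],s['ee_pos'],s['tool_rot'],s['contact_force'],s['finger_gap'])
a=cv2.imread('pics/s1.png')[80:260,320:480]; cv2.imwrite('pics/s1c.png',cv2.convertScaleAbs(cv2.resize(a,None,fx=3.3,fy=3.3,interpolation=cv2.INTER_CUBIC),alpha=1.5))
E
```

```text
4.35 [ 0.53935672 -0.04249663  0.31071465] [-3.14150420e+00  1.21778990e-04 -2.81012627e+00] [-0.89041529 -1.92968776  1.7221092 ] 0.01762606735613027
```

View pics/s1c.png

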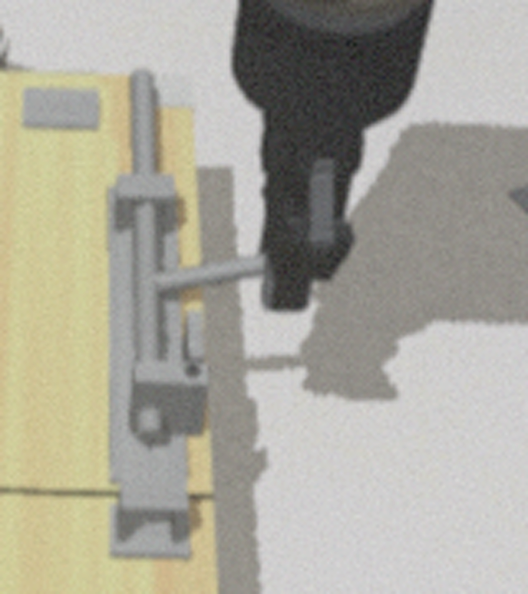

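The fingers are closed on the ball in front of the case, with the stem leaving toward the rod, and the gap reads about 18 mm. Next I'll lift along the arc.

{"name": "servo_tool", "arguments": {"commands": [[-0.11, 0, -0.31, 0, 0], [-0.11, 0, -0.3, 0, 0], [-0.14, 0, -0.3, 0, 0], [-0.14, 0, -0.29, 0, 0], [-0.17, 0, -0.28, 0, 0], [-0.17, 0, -0.27, 0, 0], [0, 0, 0, 0, 0]]}}

```text
time_s: 5.05
ee_pos: [0.5475, -0.0396, 0.3287]
tool_rot: [-3.141, 0.001, -2.81]
contact_force: [1.2, -0.1, -1.5]
finger_gap: 0.0181
```

{"name": "servo_tool", "arguments": {"commands": [[-0.19, 0, -0.26, 0, 0], [-0.2, 0, -0.26, 0, 0], [-0.22, 0, -0.24, 0, 0], [-0.22, 0, -0.24, 0, 0], [-0.17, 0, -0.15, 0, 0], [-0.17, 0, -0.15, 0, 0], [0, 0, 0, 0, 0], [0, 0, 0, 0, 0]]}}

```text
time_s: 5.85
ee_pos: [0.5585, -0.0357, 0.3414]
tool_rot: [-3.141, 0.001, -2.81]
contact_force: [3.1, 1.6, -3.3]
finger_gap: 0.0175
```

```bash
python3 - <<'E'
from h import *
c=snap('side','s2.png'); s=readout.read_state()
print(s['time_s'],s['ee_pos'],s['tool_rot'],s['contact_force'],s['finger_gap'])
a=cv2.imread('pics/s2.png')[80:260,320:480]; cv2.imwrite('pics/s2c.png',cv2.convertScaleAbs(cv2.resize(a,None,fx=3.3,fy=3.3,interpolation=cv2.INTER_CUBIC),alpha=1.5))
E
```

```text
5.9 [ 0.55847572 -0.03578868  0.34130705] [-3.14137196e+00  9.03017372e-04 -2.80989295e+00] [ 4.77868651  1.655191   -2.96951848] 0.01765789514733887
```

View pics/s2c.png

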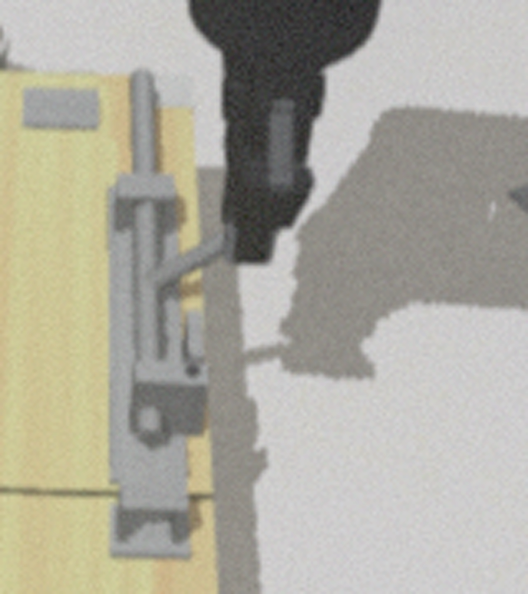

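The handle has risen: the stem now runs from (158,285) up to (230,240) in the crop. I'll intersect the ray through a stem pixel with the stem's plane to get the angle.

```bash
python3 - <<'E'
from h import *
ex=np.array([.9455,.3256,0]);ey=np.array([-.3256,.9455,0])
def ang(f,pts,yc):
    c=load(f)
    for x,y in pts:
        o,d=ray(c,320+(x+.5)/3.3-.5,80+(y+.5)/3.3-.5)
        P=o+d*(yc-o@ey)/(d@ey); X,Z=.558-P@ex,P[2]-.136; print(f,x,y,np.round([X,Z],4),'a',np.arctan2(X,Z))
ang('s1',[(255,266),(220,272)],-.2159)
ang('s2',[(222,244),(205,254)],-.2159)
s=readout.read_state();p=s['ee_pos'];print('tcp in case: fwd',.558-p@ex,'y',p@ey,'up',p[2]-.155-.136)
E
```

```text
s1 255 266 [0.0487 0.0123] a 1.3230151903658616
s1 220 272 [0.0329 0.0076] a 1.3437198355833995
s2 222 244 [0.032  0.0262] a 0.8859575457772737
s2 205 254 [0.0249 0.0193] a 0.911311510181452
tcp in case: fwd 0.041613996958877575 y -0.21567788881751146 up 0.050307050657492
```

The stem reads about 0.85–0.9, so the knob has crept a little in the pads. That's too close to the 0.9 limit, so I'll lift further.

{"name": "servo_tool", "arguments": {"commands": [[-0.25, 0, -0.2, 0, 0], [-0.26, 0, -0.2, 0, 0], [-0.28, 0, -0.18, 0, 0], [-0.28, 0, -0.16, 0, 0], [0, 0, 0, 0, 0], [0, 0, 0, 0, 0]]}}

```text
time_s: 6.5
ee_pos: [0.5696, -0.032, 0.3486]
tool_rot: [-3.141, 0.004, -2.81]
contact_force: [3.7, 0.6, 0.9]
finger_gap: 0.0073
```

```bash
python3 - <<'E'
from h import *
c=snap('side','s3.png'); s=readout.read_state()
print(s['time_s'],s['ee_pos'],s['contact_force'],s['finger_gap'])
a=cv2.imread('pics/s3.png')[80:260,320:480]; cv2.imwrite('pics/s3c.png',cv2.convertScaleAbs(cv2.resize(a,None,fx=3.3,fy=3.3,interpolation=cv2.INTER_CUBIC),alpha=1.5))
E
```

```text
6.55 [ 0.56926787 -0.03213349  0.34878809] [ 1.0448875   1.29433777 -0.07639426] 0.0006908597654695542
```

View pics/s3c.png

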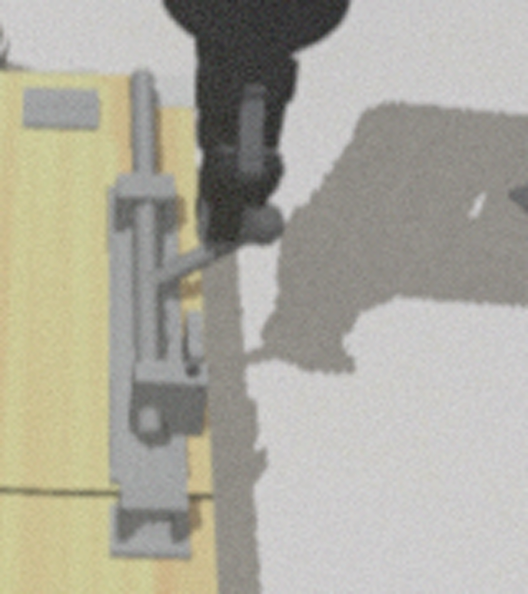

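The knob slipped out of the closing pads. It now stands free at about (262,223) in the crop, and the pads were holding it too high. I'll raise, open, re-centre and measure the knob again.

{"name": "servo_tool", "arguments": {"commands": [[0, 0, -2, 0, 0], [0, 0, -3, 0, 0], [1, 0, -2, 0, 0.3], [1, 0, 0, 0, 0.6], [0, 0, 0, 0, 0.6], [0, 0, 0, 0, 0.6], [0, 0, 0, 0, 0.6]], "grip_force": 60}}

```text
time_s: 7.25
ee_pos: [0.5498, -0.0389, 0.4178]
tool_rot: [3.141, -0.001, -2.81]
contact_force: [-1.0, -0.1, 0.5]
finger_gap: 0.0512
```

```bash
python3 - <<'E'
from h import *
w=snap('wrist','w4.png'); s=readout.read_state(); c=snap('side','s4.png')
print(s['time_s'],s['ee_pos'],s['contact_force'],s['finger_gap'])
a=cv2.resize(cv2.imread('pics/s4.png')[80:230,320:480],None,fx=2.5,fy=2.5,interpolation=cv2.INTER_CUBIC)
b=cv2.resize(cv2.imread('pics/w4.png')[100:300,220:420],None,fx=1.875,fy=1.875,interpolation=cv2.INTER_CUBIC)
cv2.imwrite('pics/m4.png',cv2.convertScaleAbs(np.hstack([a,b]),alpha=1.4))
E
```

```text
7.3 [ 0.54982521 -0.03891385  0.41779652] [ 0.2152757   0.04018983 -0.31371221] 0.05143079397032897
```

View pics/m4.png

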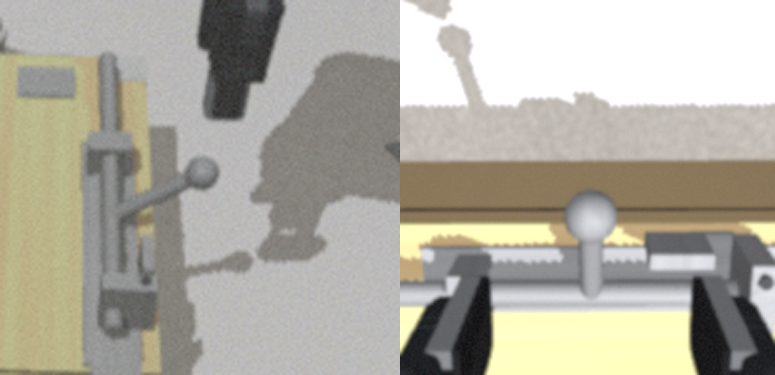

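The handle still stands partly raised. The knob is at (202,172) in the side half and at (591,216) in the wrist half, so I'll triangulate it.

```bash
python3 - <<'E'
from h import *
ex=np.array([.9455,.3256,0]);ey=np.array([-.3256,.9455,0])
W,S=load('w4'),load('s4')
a=ray(S,320+202.5/2.5-.5,80+172.5/2.5-.5); b=ray(W,220+(591.5-400)/1.875-.5,100+216.5/1.875-.5)
k,e=tri(a,b); print('knob',k,e,'case',.558-k@ex,k@ey,k[2]-.136,'a',np.arctan2(.558-k@ex,k[2]-.136),'r',np.hypot(.558-k@ex,k[2]-.136))
o,d=a; P=o+d*(-.2159-o@ey)/(d@ey); print('side only fwd,up',.558-P@ex,P[2]-.136)
q=ray(W,220+(591.5-400)/1.875-.5,100+(290)/1.875-.5); R=q[0]+q[1]*(.138-q[0][2])/q[1][2]; print('stem root wrist: xc,yc',R@ex,R@ey)
s=readout.read_state();print('shift to knob centre(155)',shift(k+[0,0,.155],s['ee_pos'],s['tool_rot']))
E
```

```text
knob [ 0.55053342 -0.03932352  0.17395043] 0.0019407545092770104 case 0.05027439165238823 -0.21643406693950598 0.03795043024610817 a 0.9241882282295413 r 0.06299007550306988
side only fwd,up 0.051072382113046766 0.037753883362497964
stem root wrist: xc,yc 0.5573582774603865 -0.21682081148778198
shift to knob centre(155) [-0.06083493 -0.07014431  8.89385611]
```

{"name": "servo_tool", "arguments": {"commands": [[-0.05, -0.07, 2, 0, 0.6], [0, 0, 3, 0, 0.6], [0, 0, 2.5, 0, 0.6], [0, 0, 1.2, 0, 0.6], [0, 0, 0.8, 0, 0.6], [0, 0, 0, 0, 0.6]]}}

```text
time_s: 7.95
ee_pos: [0.5504, -0.0394, 0.3231]
tool_rot: [3.141, -0.001, -2.81]
contact_force: [-0.0, -0.5, -0.2]
finger_gap: 0.0515
```

{"name": "servo_tool", "arguments": {"commands": [[0, 0, 0, 0, 0.35], [0, 0, 0, 0, 0.25], [0, 0, 0, 0, 0.1], [0, 0, 0, 0, 0], [0, 0, 0, 0, 0], [0, 0, 0, 0, 0], [0, 0, 0, 0, 0]]}}

```text
time_s: 8.65
ee_pos: [0.55, -0.0394, 0.3237]
tool_rot: [3.141, -0.001, -2.81]
contact_force: [-4.9, 1.1, 4.8]
finger_gap: 0.0167
```

{"name": "servo_tool", "arguments": {"commands": [[-0.2, 0, -0.25, 0, 0], [-0.22, 0, -0.24, 0, 0], [-0.23, 0, -0.23, 0, 0], [-0.23, 0, -0.23, 0, 0], [-0.25, 0, -0.2, 0, 0], [-0.26, 0, -0.2, 0, 0], [0, 0, 0, 0, 0]]}}

```text
time_s: 9.35
ee_pos: [0.5631, -0.0349, 0.3375]
tool_rot: [3.141, -0.001, -2.811]
contact_force: [-8.7, 0.4, 7.9]
finger_gap: 0.0168
```

{"name": "servo_tool", "arguments": {"commands": [[-0.19, 0, -0.13, 0, 0], [-0.19, 0, -0.12, 0, 0], [0, 0, 0, 0, 0], [0, 0, 0, 0, 0]]}}

```text
time_s: 9.75
ee_pos: [0.5666, -0.0337, 0.3402]
tool_rot: [3.141, -0.001, -2.81]
contact_force: [-12.6, -1.5, 12.9]
finger_gap: 0.0168
```

```bash
python3 - <<'E'
from h import *
c=snap('side','s5.png'); s=readout.read_state()
print(s['time_s'],s['ee_pos'],s['contact_force'],s['finger_gap'])
a=cv2.imread('pics/s5.png')[80:260,320:480]; cv2.imwrite('pics/s5c.png',cv2.convertScaleAbs(cv2.resize(a,None,fx=3.3,fy=3.3,interpolation=cv2.INTER_CUBIC),alpha=1.5))
E
```

```text
9.8 [ 0.56659381 -0.03366463  0.34022337] [-4.68169417  7.918175    4.40327399] 0.016668116263034688
```

View pics/s5c.png

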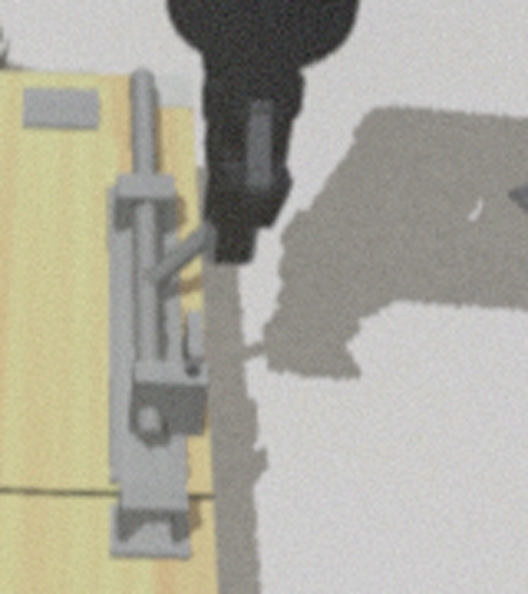

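```bash
python3 - <<'E'
from h import *
ex=np.array([.9455,.3256,0]);ey=np.array([-.3256,.9455,0])
c=load('s5')
for x,y in [(205,239),(190,251)]:
    o,d=ray(c,320+(x+.5)/3.3-.5,80+(y+.5)/3.3-.5)
    P=o+d*(-.2165-o@ey)/(d@ey); X,Z=.558-P@ex,P[2]-.136; print(X,Z,'a',np.arctan2(X,Z))
for i in range(3):
    s=readout.read_state();p=s['ee_pos'];X,Z=.558-p@ex,p[2]-.155-.136+.005
    print('fwd',X,'y',p@ey,'up',Z,np.hypot(X,Z),np.arctan2(X,Z),s['contact_force'],'in case',s['contact_force']@ex,s['contact_force']@ey,s['wrist_torque'])
E
```

```text
0.02407367078350109 0.028464861642918726 a 0.7020115869313293
0.01792422856589504 0.020367514900793693 a 0.7216774140726399
fwd 0.03324675760582163 y -0.21631285537582592 up 0.0542233686634245 0.06360440708402135 0.5500285173314843 [-4.68169417  7.918175    4.40327399] in case -1.8483840521929058 9.010994085305416 [1.34418327 0.62998666 0.41528717]
fwd 0.03324675760582163 y -0.21631285537582592 up 0.0542233686634245 0.06360440708402135 0.5500285173314843 [-4.68169417  7.918175    4.40327399] in case -1.8483840521929058 9.010994085305416 [1.34418327 0.62998666 0.41528717]
fwd 0.03324675760582163 y -0.21631285537582592 up 0.0542233686634245 0.06360440708402135 0.5500285173314843 [-4.68169417  7.918175    4.40327399] in case -1.8483840521929058 9.010994085305416 [1.34418327 0.62998666 0.41528717]
```

The handle is at about 0.7 by the picture, safely under 0.9. I'll ease off the radial preload and then start sliding.

{"name": "servo_tool", "arguments": {"commands": [[0.1, 0, -0.15, 0, 0], [0, 0, 0, 0, 0], [0, 0, 0, 0, 0]]}}

```text
time_s: 10.1
ee_pos: [0.5655, -0.0339, 0.3419]
tool_rot: [-3.142, -0.001, -2.809]
contact_force: [-11.2, 1.1, 12.0]
finger_gap: 0.017
```

{"name": "servo_tool", "arguments": {"commands": [[0, 0.2, 0, 0, 0], [0, 0.3, 0, 0, 0], [0, 0, 0, 0, 0]]}}

```text
time_s: 10.4
ee_pos: [0.5642, -0.0296, 0.3421]
tool_rot: [-3.14, -0.0, -2.809]
contact_force: [-9.4, -3.3, 10.8]
finger_gap: 0.0169
```

{"name": "servo_tool", "arguments": {"commands": [[0.12, 0, -0.16, 0, 0], [0, 0.2, 0, 0, 0], [0, 0.2, 0, 0, 0], [0, 0, 0, 0, 0]]}}

```text
time_s: 10.8
ee_pos: [0.5623, -0.0257, 0.3425]
tool_rot: [-3.141, 0.001, -2.81]
contact_force: [5.4, 1.6, -8.5]
finger_gap: 0.0167
```

```bash
cat >> h.py <<'E'
ex=np.array([.9455,.3256,0]);ey=np.array([-.3256,.9455,0])
def st():
    s=readout.read_state();p=s['ee_pos'];f=s['contact_force']
    print('t %.2f fwd %.4f y %.4f b~ %.4f up(150) %.4f F: fwd %.1f y %.1f z %.1f gap %.4f'%(s['time_s'],.558-p@ex,p@ey,p@ey+.2163,p[2]-.286,-f@ex,f@ey,f[2],s['finger_gap']))
E
python3 -c "from h import *;st()"
```

```text
t 10.80 fwd 0.0347 y -0.2074 b~ 0.0089 up(150) 0.0565 F: fwd -5.6 y -0.2 z -8.5 gap 0.0167
```

{"name": "servo_tool", "arguments": {"commands": [[-0.03, 0.2, 0.04, 0, 0], [0, 0.2, 0, 0, 0], [0, 0.2, 0, 0, 0], [0, 0.2, 0, 0, 0], [0, 0.2, 0, 0, 0]]}}

```text
time_s: 11.3
ee_pos: [0.559, -0.0161, 0.3423]
tool_rot: [-3.142, 0.0, -2.81]
contact_force: [4.1, -1.6, -5.1]
finger_gap: 0.0167
```

{"name": "servo_tool", "arguments": {"commands": [[0, 0.2, 0, 0, 0], [0, 0.2, 0, 0, 0], [0, 0.2, 0, 0, 0], [0, 0.2, 0, 0, 0]]}}

```text
time_s: 11.7
ee_pos: [0.5563, -0.0086, 0.3423]
tool_rot: [3.142, 0.0, -2.81]
contact_force: [4.2, -0.1, -5.5]
finger_gap: 0.0166
```

{"name": "servo_tool", "arguments": {"commands": [[0, 0.2, 0, 0, 0], [0, 0.2, 0, 0, 0], [0, 0.2, 0, 0, 0], [0, 0.2, 0, 0, 0]]}}

```text
time_s: 12.1
ee_pos: [0.5537, -0.001, 0.3423]
tool_rot: [3.142, 0.0, -2.81]
contact_force: [4.3, -0.2, -6.5]
finger_gap: 0.017
```

```bash
python3 -c "from h import *;st()"
```

```text
t 12.10 fwd 0.0348 y -0.1813 b~ 0.0350 up(150) 0.0563 F: fwd -4.0 y -1.6 z -6.5 gap 0.0170
```

{"name": "servo_tool", "arguments": {"commands": [[0, 0.2, 0, 0, 0], [0, 0.2, 0, 0, 0], [0, 0.1, 0, 0, 0], [0, 0.1, 0, 0, 0]]}}

```text
time_s: 12.5
ee_pos: [0.5518, 0.0046, 0.3423]
tool_rot: [3.142, 0.0, -2.81]
contact_force: [4.1, -1.1, -6.3]
finger_gap: 0.0161
```

{"name": "servo_tool", "arguments": {"commands": [[0, 0.1, 0, 0, 0], [0, 0.1, 0, 0, 0], [0, 0.1, 0, 0, 0]]}}

```text
time_s: 12.8
ee_pos: [0.5508, 0.0074, 0.3423]
tool_rot: [3.142, 0.0, -2.81]
contact_force: [3.9, -0.7, -6.3]
finger_gap: 0.0167
```

{"name": "servo_tool", "arguments": {"commands": [[0, 0.1, 0, 0, 0], [0, 0.1, 0, 0, 0], [0, 0.1, 0, 0, 0]]}}

```text
time_s: 13.1
ee_pos: [0.5498, 0.0102, 0.3423]
tool_rot: [3.142, -0.0, -2.81]
contact_force: [4.0, -1.3, -5.7]
finger_gap: 0.0164
```

{"name": "servo_tool", "arguments": {"commands": [[0, 0.1, 0, 0, 0], [0, 0.1, 0, 0, 0], [0, 0.1, 0, 0, 0]]}}

```text
time_s: 13.4
ee_pos: [0.5489, 0.0131, 0.3423]
tool_rot: [3.141, -0.0, -2.81]
contact_force: [4.0, -1.1, -5.7]
finger_gap: 0.0167
```

```bash
python3 -c "from h import *;st()"
```

```text
t 13.40 fwd 0.0348 y -0.1663 b~ 0.0500 up(150) 0.0563 F: fwd -3.4 y -2.3 z -5.7 gap 0.0167
```

{"name": "servo_tool", "arguments": {"commands": [[0, 0.1, 0, 0, 0], [0, 0.1, 0, 0, 0], [0, 0.1, 0, 0, 0]]}}

```text
time_s: 13.7
ee_pos: [0.5479, 0.0159, 0.3423]
tool_rot: [3.141, -0.0, -2.81]
contact_force: [2.7, -1.1, -5.5]
finger_gap: 0.0167
```

{"name": "servo_tool", "arguments": {"commands": [[0, 0.1, 0, 0, 0], [0, 0.1, 0, 0, 0]]}}

```text
time_s: 13.9
ee_pos: [0.5472, 0.0178, 0.3423]
tool_rot: [3.141, -0.0, -2.81]
contact_force: [3.2, -1.9, -4.4]
finger_gap: 0.0171
```

{"name": "servo_tool", "arguments": {"commands": [[0, 0.1, 0, 0, 0], [0, 0, 0, 0, 0]]}}

```text
time_s: 14.1
ee_pos: [0.5469, 0.0188, 0.3423]
tool_rot: [3.141, -0.0, -2.81]
contact_force: [2.1, -0.9, -5.4]
finger_gap: 0.0167
```

{"name": "servo_tool", "arguments": {"commands": [[0, 0.1, 0, 0, 0], [0, 0, 0, 0, 0]]}}

```text
time_s: 14.3
ee_pos: [0.5466, 0.0197, 0.3423]
tool_rot: [3.141, -0.0, -2.81]
contact_force: [1.9, -0.8, -5.6]
finger_gap: 0.0173
```

```bash
python3 -c "from h import *;st()"
```

```text
t 14.30 fwd 0.0348 y -0.1593 b~ 0.0570 up(150) 0.0563 F: fwd -1.5 y -1.4 z -5.6 gap 0.0173
```

{"name": "servo_tool", "arguments": {"commands": [[0, 0.1, 0, 0, 0], [0, 0, 0, 0, 0]]}}

```text
time_s: 14.5
ee_pos: [0.5462, 0.0206, 0.3423]
tool_rot: [3.141, -0.0, -2.81]
contact_force: [1.6, -0.7, -4.9]
finger_gap: 0.0169
```

{"name": "servo_tool", "arguments": {"commands": [[0, 0.05, 0, 0, 0], [0, 0, 0, 0, 0]]}}

```text
time_s: 14.7
ee_pos: [0.5461, 0.0211, 0.3423]
tool_rot: [3.141, -0.0, -2.81]
contact_force: [1.7, -1.2, -5.0]
finger_gap: 0.0163
```

{"name": "servo_tool", "arguments": {"commands": [[0, 0.1, 0, 0, 0], [0, 0, 0, 0, 0]]}}

```text
time_s: 14.9
ee_pos: [0.5458, 0.0221, 0.3423]
tool_rot: [3.141, -0.0, -2.81]
contact_force: [2.0, -1.2, -5.0]
finger_gap: 0.0168
```

{"name": "servo_tool", "arguments": {"commands": [[0, 0.05, 0, 0, 0], [0, 0, 0, 0, 0]]}}

```text
time_s: 15.1
ee_pos: [0.5456, 0.0225, 0.3423]
tool_rot: [3.141, -0.0, -2.81]
contact_force: [1.7, -0.7, -5.8]
finger_gap: 0.0167
```

{"name": "servo_tool", "arguments": {"commands": [[0, 0.1, 0, 0, 0], [0, 0, 0, 0, 0]]}}

```text
time_s: 15.3
ee_pos: [0.5453, 0.0235, 0.3423]
tool_rot: [3.141, -0.0, -2.81]
contact_force: [0.8, -1.6, -5.9]
finger_gap: 0.0167
```

{"name": "servo_tool", "arguments": {"commands": [[0, 0.1, 0, 0, 0], [0, 0, 0, 0, 0]]}}

```text
time_s: 15.5
ee_pos: [0.545, 0.0244, 0.3423]
tool_rot: [3.141, 0.0, -2.81]
contact_force: [0.8, -2.4, -5.1]
finger_gap: 0.0172
```

{"name": "servo_tool", "arguments": {"commands": [[0, 0.1, 0, 0, 0], [0, 0, 0, 0, 0]]}}

```text
time_s: 15.7
ee_pos: [0.5448, 0.025, 0.3424]
tool_rot: [-3.141, 0.0, -2.81]
contact_force: [2.0, -6.1, -5.2]
finger_gap: 0.0168
```

{"name": "servo_tool", "arguments": {"commands": [[0, 0.1, 0, 0, 0], [0, 0, 0, 0, 0]]}}

```text
time_s: 15.9
ee_pos: [0.5447, 0.0254, 0.3425]
tool_rot: [-3.139, 0.001, -2.81]
contact_force: [4.0, -11.9, -6.6]
finger_gap: 0.0166
```

The stop is found at about 62 mm of travel: Fy went from -2.5 N to -6 and then -12.5 N over 2 mm, inside the stated range. I'll back off the compression so the stem just rests by the stop, and start turning down.

{"name": "servo_tool", "arguments": {"commands": [[0, -0.1, 0, 0, 0], [0, -0.1, 0, 0, 0], [0, 0, 0, 0, 0]]}}

```text
time_s: 16.2
ee_pos: [0.5451, 0.0245, 0.3424]
tool_rot: [3.141, 0.0, -2.81]
contact_force: [2.0, -0.6, -4.4]
finger_gap: 0.0166
```

```bash
python3 -c "from h import *;st()"
```

```text
t 16.20 fwd 0.0347 y -0.1543 b~ 0.0620 up(150) 0.0564 F: fwd -1.7 y -1.3 z -4.4 gap 0.0166
```

{"name": "servo_tool", "arguments": {"commands": [[0.25, 0, 0.21, 0, 0], [0.24, 0, 0.22, 0, 0], [0, 0, 0, 0, 0]]}}

```text
time_s: 16.5
ee_pos: [0.54, 0.0227, 0.3381]
tool_rot: [-3.142, 0.0, -2.81]
contact_force: [-2.4, -0.9, 2.1]
finger_gap: 0.0168
```

```bash
python3 -c "from h import *;st()"
```

```text
t 16.50 fwd 0.0400 y -0.1543 b~ 0.0620 up(150) 0.0521 F: fwd 2.6 y -0.1 z 2.1 gap 0.0168
```

{"name": "servo_tool", "arguments": {"commands": [[0.23, 0, 0.23, 0, 0], [0.22, 0, 0.24, 0, 0], [0, 0, 0, 0, 0]]}}

```text
time_s: 16.8
ee_pos: [0.5348, 0.0209, 0.3337]
tool_rot: [3.141, -0.004, -2.81]
contact_force: [-13.4, -6.5, 14.1]
finger_gap: 0.0167
```

```bash
python3 -c "from h import *;st()"
```

```text
t 16.80 fwd 0.0456 y -0.1544 b~ 0.0619 up(150) 0.0477 F: fwd 14.8 y -1.8 z 14.1 gap 0.0167
```

{"name": "servo_tool", "arguments": {"commands": [[0.2, 0, 0.25, 0, 0], [0.19, 0, 0.26, 0, 0], [0, 0, 0, 0, 0]]}}

```text
time_s: 17.1
ee_pos: [0.5311, 0.0197, 0.3285]
tool_rot: [3.141, -0.003, -2.811]
contact_force: [-5.0, -5.1, 7.7]
finger_gap: 0.017
```

```bash
python3 -c "from h import *;st()"
```

```text
t 17.10 fwd 0.0494 y -0.1543 b~ 0.0620 up(150) 0.0425 F: fwd 6.4 y -3.2 z 7.7 gap 0.0170
```

The load is almost purely radial, about 10–20 N into the pivot. The tangential part is only about 2.5 N, so nothing is resting on the land. I'll continue with a slight outward bias.

{"name": "servo_tool", "arguments": {"commands": [[0.23, 0, 0.25, 0, 0], [0.2, 0, 0.27, 0, 0], [0, 0, 0, 0, 0]]}}

```text
time_s: 17.4
ee_pos: [0.5287, 0.0187, 0.3228]
tool_rot: [-3.142, 0.002, -2.811]
contact_force: [5.6, 2.0, -1.3]
finger_gap: 0.0167
```

```bash
python3 -c "from h import *;st()"
```

```text
t 17.40 fwd 0.0520 y -0.1545 b~ 0.0618 up(150) 0.0368 F: fwd -6.0 y 0.1 z -1.3 gap 0.0167
```

{"name": "servo_tool", "arguments": {"commands": [[0.18, 0, 0.28, 0, 0], [0.16, 0, 0.29, 0, 0], [0, 0, 0, 0, 0]]}}

```text
time_s: 17.7
ee_pos: [0.5234, 0.017, 0.317]
tool_rot: [3.14, -0.006, -2.81]
contact_force: [-13.3, -7.1, 10.5]
finger_gap: 0.0168
```

```bash
python3 -c "from h import *;st()"
```

```text
t 17.70 fwd 0.0576 y -0.1544 b~ 0.0619 up(150) 0.0310 F: fwd 14.9 y -2.4 z 10.5 gap 0.0168
```

{"name": "servo_tool", "arguments": {"commands": [[0, 0, 0, 0, 0], [0.12, 0, 0.3, 0, 0], [0.11, 0, 0.31, 0, 0], [0, 0, 0, 0, 0], [0, 0, 0, 0, 0]]}}

```text
time_s: 18.2
ee_pos: [0.522, 0.0163, 0.311]
tool_rot: [3.141, -0.003, -2.812]
contact_force: [-8.8, -5.5, 5.9]
finger_gap: 0.0167
```

```bash
python3 -c "from h import *;st()"
```

```text
t 18.20 fwd 0.0592 y -0.1546 b~ 0.0617 up(150) 0.0250 F: fwd 10.1 y -2.3 z 5.9 gap 0.0167
```

{"name": "servo_tool", "arguments": {"commands": [[0.09, 0, 0.31, 0, 0], [0.08, 0, 0.32, 0, 0], [0, 0, 0, 0, 0], [0, 0, 0, 0, 0]]}}

```text
time_s: 18.6
ee_pos: [0.5213, 0.0162, 0.3047]
tool_rot: [3.141, -0.0, -2.81]
contact_force: [10.9, 3.7, -3.9]
finger_gap: 0.0167
```

```bash
python3 -c "from h import *;st()"
```

```text
t 18.60 fwd 0.0598 y -0.1544 b~ 0.0619 up(150) 0.0187 F: fwd -11.5 y -0.1 z -3.9 gap 0.0167
```

{"name": "servo_tool", "arguments": {"commands": [[0.0, 0, 0.32, 0, 0], [0.0, 0, 0.32, 0, 0], [0, 0, 0, 0, 0], [0, 0, 0, 0, 0]]}}

```text
time_s: 19.0
ee_pos: [0.5219, 0.0163, 0.2983]
tool_rot: [-3.141, 0.002, -2.811]
contact_force: [7.9, 2.6, -5.3]
finger_gap: 0.0168
```

```bash
python3 -c "from h import *;st()"
```

```text
t 19.00 fwd 0.0592 y -0.1545 b~ 0.0618 up(150) 0.0123 F: fwd -8.3 y -0.2 z -5.3 gap 0.0168
```

{"name": "servo_tool", "arguments": {"commands": [[0, 0, 0.2, 0, 0], [0, 0, 0.2, 0, 0], [0, 0, 0, 0, 0], [0, 0, 0, 0, 0]]}}

```text
time_s: 19.4
ee_pos: [0.5213, 0.0161, 0.2944]
tool_rot: [3.141, -0.0, -2.81]
contact_force: [0.7, -1.3, 0.2]
finger_gap: 0.0166
```

```bash
python3 -c "from h import *;st()"
```

```text
t 19.40 fwd 0.0599 y -0.1545 b~ 0.0618 up(150) 0.0084 F: fwd -0.2 y -1.5 z 0.2 gap 0.0166
```

{"name": "servo_tool", "arguments": {"commands": [[0, 0, 0.1, 0, 0], [0, 0, 0.1, 0, 0], [0, 0, 0, 0, 0]]}}

```text
time_s: 19.7
ee_pos: [0.521, 0.0161, 0.2924]
tool_rot: [3.141, -0.001, -2.81]
contact_force: [-4.8, -3.2, 4.1]
finger_gap: 0.0168
```

{"name": "servo_tool", "arguments": {"commands": [[0, 0, 0.1, 0, 0], [0, 0, 0, 0, 0]]}}

```text
time_s: 19.9
ee_pos: [0.5208, 0.0161, 0.2914]
tool_rot: [3.141, -0.002, -2.81]
contact_force: [-5.4, -5.0, 4.4]
finger_gap: 0.0169
```

{"name": "servo_tool", "arguments": {"commands": [[0, 0, 0.1, 0, 0], [0, 0, 0, 0, 0]]}}

```text
time_s: 20.1
ee_pos: [0.5207, 0.016, 0.2903]
tool_rot: [3.141, -0.002, -2.81]
contact_force: [-5.6, -5.2, 5.3]
finger_gap: 0.0169
```

{"name": "servo_tool", "arguments": {"commands": [[0, 0, 0.1, 0, 0], [0, 0, 0, 0, 0]]}}

```text
time_s: 20.3
ee_pos: [0.5204, 0.0161, 0.2892]
tool_rot: [3.141, -0.003, -2.809]
contact_force: [-8.4, -6.1, 5.6]
finger_gap: 0.0171
```

{"name": "servo_tool", "arguments": {"commands": [[0, 0, 0.1, 0, 0], [0, 0, 0, 0, 0]]}}

```text
time_s: 20.5
ee_pos: [0.5203, 0.016, 0.2882]
tool_rot: [3.141, -0.004, -2.809]
contact_force: [-9.2, -6.5, 6.2]
finger_gap: 0.0169
```

{"name": "servo_tool", "arguments": {"commands": [[0, 0, 0.1, 0, 0], [0, 0, 0, 0, 0]]}}

```text
time_s: 20.7
ee_pos: [0.5211, 0.0163, 0.2874]
tool_rot: [3.141, -0.001, -2.809]
contact_force: [-3.1, -0.5, 1.9]
finger_gap: 0.0164
```

The force no longer builds and the pads now slide on the ball. I'll release, rise, and check the angle.

{"name": "servo_tool", "arguments": {"commands": [[0, 0, 0, 0, 0.3], [0, 0, 0, 0, 0.5], [0, 0, 0, 0, 0.6], [0, 0, 0, 0, 0.6], [0, 0, -2, 0, 0.6], [0, 0, -3, 0, 0.6], [0, 0, -3, 0, 0.6], [0, 0, -2, 0, 0.6], [0, 0, 0, 0, 0.6]]}}

```text
time_s: 21.6
ee_pos: [0.5215, 0.0162, 0.39]
tool_rot: [-3.14, 0.004, -2.81]
contact_force: [0.7, -0.7, 0.1]
finger_gap: 0.0514
```

```bash
python3 - <<'E'
from h import *
w=snap('wrist','w6.png'); c=snap('side','s6.png'); st()
a=cv2.resize(cv2.imread('pics/s6.png')[80:230,320:480],None,fx=2.5,fy=2.5,interpolation=cv2.INTER_CUBIC)
b=cv2.resize(cv2.imread('pics/w6.png')[100:300,220:420],None,fx=1.875,fy=1.875,interpolation=cv2.INTER_CUBIC)
cv2.imwrite('pics/m6.png',cv2.convertScaleAbs(np.hstack([a,b]),alpha=1.4))
E
```

```text
t 21.70 fwd 0.0600 y -0.1543 b~ 0.0620 up(150) 0.1013 F: fwd -0.4 y -0.1 z -0.9 gap 0.0511
```

View pics/m6.png

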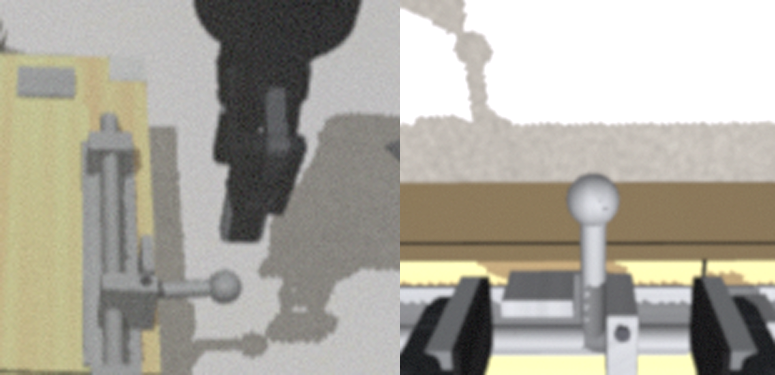

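The stem is down in the notch between the land and the stop. The knob is at (225,287) in the side half and (592,200) in the wrist half.

```bash
python3 - <<'E'
from h import *
W,S=load('w6'),load('s6')
a=ray(S,320+225.5/2.5-.5,80+287.5/2.5-.5); b=ray(W,220+(592.5-400)/1.875-.5,100+200.5/1.875-.5)
k,e=tri(a,b); print('knob',k,e,'fwd',.558-k@ex,'y',k@ey,'up',k[2]-.136,'a',np.arctan2(.558-k@ex,k[2]-.136))
s=readout.read_state();print('to press (173,top of ball at k+10mm)',shift(k+[0,0,.183],s['ee_pos'],s['tool_rot']))
E
```

```text
knob [0.51816589 0.0146109  0.14194325] 0.0033355902447738113 fwd 0.06331683965915441 y -0.15490020748176414 up 0.005943245811148468 a 1.4772053819561366
to press (173,top of ball at k+10mm) [ 0.33808612 -0.05578869  6.23335462]
```

The handle reads about 1.48, not quite fully down. I'll press the knob gently from above with shut fingers until it meets the end of its travel.

{"name": "servo_tool", "arguments": {"commands": [[0.3, -0.05, 0, 0, 0], [0, 0, 0, 0, 0], [0, 0, 0, 0, 0], [0, 0, 2, 0, 0], [0, 0, 2, 0, 0], [0, 0, 1.2, 0, 0], [0, 0, 0.4, 0, 0], [0, 0, 0, 0, 0]]}}

```text
time_s: 22.5
ee_pos: [0.5188, 0.0147, 0.3312]
tool_rot: [3.141, -0.001, -2.81]
contact_force: [0.1, -0.3, 0.4]
finger_gap: 0.0005
```

{"name": "servo_tool", "arguments": {"commands": [[0, 0, 0.2, 0, 0], [0, 0, 0.2, 0, 0], [0, 0, 0, 0, 0]]}}

```text
time_s: 22.8
ee_pos: [0.5187, 0.0147, 0.3278]
tool_rot: [-3.141, 0.001, -2.81]
contact_force: [-0.4, 0.1, 0.3]
finger_gap: -0.0003
```

{"name": "servo_tool", "arguments": {"commands": [[0, 0, 0.15, 0, 0], [0, 0, 0, 0, 0]]}}

```text
time_s: 23.0
ee_pos: [0.5186, 0.0147, 0.3261]
tool_rot: [-3.142, 0.0, -2.81]
contact_force: [-0.3, -0.8, 1.5]
finger_gap: 0.0001
```

{"name": "servo_tool", "arguments": {"commands": [[0, 0, 0.1, 0, 0], [0, 0, 0, 0, 0]]}}

```text
time_s: 23.2
ee_pos: [0.5186, 0.0147, 0.3249]
tool_rot: [3.142, -0.0, -2.81]
contact_force: [0.4, -0.5, 1.6]
finger_gap: -0.0002
```

Contact is at the expected height and the handle turns with about 1.5 N. Continuing.

{"name": "servo_tool", "arguments": {"commands": [[0, 0, 0.1, 0, 0], [0, 0, 0.1, 0, 0], [0, 0, 0, 0, 0]]}}

```text
time_s: 23.5
ee_pos: [0.5187, 0.0148, 0.3228]
tool_rot: [3.141, -0.0, -2.81]
contact_force: [0.2, -0.0, 0.6]
finger_gap: 0.0
```

{"name": "servo_tool", "arguments": {"commands": [[0, 0, 0.1, 0, 0], [0, 0, 0.1, 0, 0], [0, 0, 0, 0, 0]]}}

```text
time_s: 23.8
ee_pos: [0.5187, 0.0148, 0.3208]
tool_rot: [3.141, -0.0, -2.81]
contact_force: [-0.2, 0.6, -0.2]
finger_gap: 0.0
```

{"name": "servo_tool", "arguments": {"commands": [[0, 0, 0.1, 0, 0], [0, 0, 0, 0, 0]]}}

```text
time_s: 24.0
ee_pos: [0.5187, 0.0148, 0.3199]
tool_rot: [3.141, -0.0, -2.81]
contact_force: [-1.0, -0.4, -0.1]
finger_gap: -0.0002
```

{"name": "servo_tool", "arguments": {"commands": [[0, 0, 0.05, 0, 0], [0, 0, 0, 0, 0]]}}

```text
time_s: 24.2
ee_pos: [0.5187, 0.0148, 0.3194]
tool_rot: [3.141, 0.0, -2.81]
contact_force: [-0.4, 0.5, 1.2]
finger_gap: 0.0001
```

{"name": "servo_tool", "arguments": {"commands": [[0, 0, 0.1, 0, 0], [0, 0, 0, 0, 0]]}}

```text
time_s: 24.4
ee_pos: [0.5187, 0.0148, 0.3188]
tool_rot: [-3.142, 0.0, -2.81]
contact_force: [-1.6, -0.3, 6.5]
finger_gap: 0.0005
```

{"name": "servo_tool", "arguments": {"commands": [[0, 0, 0.05, 0, 0], [0, 0, 0, 0, 0]]}}

```text
time_s: 24.6
ee_pos: [0.5186, 0.0148, 0.3186]
tool_rot: [-3.141, 0.0, -2.81]
contact_force: [-3.4, -0.3, 9.6]
finger_gap: 0.0002
```

{"name": "servo_tool", "arguments": {"commands": [[0, 0, 0.05, 0, 0], [0, 0, 0, 0, 0]]}}

```text
time_s: 24.8
ee_pos: [0.5186, 0.0148, 0.3183]
tool_rot: [-3.141, 0.001, -2.81]
contact_force: [-4.1, 0.1, 12.3]
finger_gap: -0.0
```

There is a hard end at TCP z ≈ 0.319. That puts the ball top at 0.146, exactly where a level handle should be. I'll rise clear and check once more.

{"name": "servo_tool", "arguments": {"commands": [[0, 0, -0.5, 0, 0], [0, 0, -2, 0, 0], [0, 0, -3, 0, 0], [0, 0, -4, 0, 0], [0, 0, -3, 0, 0], [2, 0, 0, 0, 0], [0, 0, 0, 0, 0]]}}

```text
time_s: 25.5
ee_pos: [0.4985, 0.0081, 0.4433]
tool_rot: [-3.141, 0.001, -2.81]
contact_force: [1.7, -0.6, -0.6]
finger_gap: -0.0001
```

```bash
python3 - <<'E'
from h import *
S=snap('side','s7.png'); st()
p=np.array(.558*ex+(-.1549)*ey)  # rod-axis point of the stem
for a in (1.48,1.57):
    k=p-ex*.065*np.sin(a)+[0,0,.136+.065*np.cos(a)]; print(a,'ball expected',proj(S,k))
for f in ('s6.png','s7.png'):
    g=cv2.resize(cv2.imread('pics/'+f,0)[170:225,385:435],None,fx=6,fy=6,interpolation=cv2.INTER_CUBIC)
    h=cv2.HoughCircles(cv2.medianBlur(g,9),cv2.HOUGH_GRADIENT,1,60,param1=60,param2=18,minRadius=28,maxRadius=55)
    print(f,None if h is None else [(385+x/6-.4,170+y/6-.4,r/6) for x,y,r in h[0]][:3])
E
```

```text
t 25.55 fwd 0.0833 y -0.1548 b~ 0.0615 up(150) 0.1568 F: fwd -0.1 y 0.1 z 0.1 gap -0.0002
1.48 ball expected (np.float64(409.73963482808955), np.float64(193.8768767252218))
1.57 ball expected (np.float64(409.3929949860649), np.float64(196.42939744291976))
s6.png None
s7.png None
```

```bash
python3 - <<'E'
from h import *
A,B=[cv2.resize(cv2.imread(f'pics/s{i}.png',0),None,fx=4,fy=4,interpolation=cv2.INTER_CUBIC) for i in (6,7)]
u,v=410,195
t=A[(v-9)*4:(v+9)*4,(u-9)*4:(u+9)*4]; r=cv2.matchTemplate(B[(v-18)*4:(v+22)*4,(u-18)*4:(u+18)*4],t,cv2.TM_CCOEFF_NORMED)
_,m,_,l=cv2.minMaxLoc(r); print('score',m,'ball shift px',l[0]/4-9,l[1]/4-9)
E
```

```text
score 0.9811330437660217 ball shift px -0.25 3.75
```

```bash
python3 -c "
from station import close_job
print(close_job())"
```

```text
the job is handed in; nothing more can be done
None
```

The case is locked: the bolt is slid home against its stop and the handle is turned fully down in the notch. I handed the job in at about 25.6 s with the gripper well clear.

**What I did:**
- **Lift:** On the first grip the pads held the ball too high, and it slipped out during the lift. I measured the knob again, gripped lower, and lifted the handle to about 0.7 rad.
- **Slide:** The handle went past the land with only about 2 N of friction. I felt the stop after about 62 mm of travel, with the highest push read there about 12.5 N, then eased off.
- **Turn down:** I turned the handle into the notch and let go. It measured about 1.48 rad, so I pressed the knob the rest of the way from above with shut fingers. It met a firm end, pressed to 12 N.

**Last checks:**
- **Height:** The firm end came with the ball's top at 0.146 m, which is where a level handle should put it.
- **Pictures:** After that press the ball had dropped 3.75 px in the side camera, where about 3.3 px was expected. The last picture I viewed, taken just before it, shows the stem in the notch beside the stop.
- **Failed or disagreed:** The automatic circle search for the ball found nothing. The final ball position is about 2 px lower than my model predicted, within the calibration error. I inferred bolt travel from the tool's position, because the joint itself cannot be read.
- **Loads:** While turning down, the grip pressed along the stem into the rod with up to about 20 N, but almost none of it was in the turning direction.

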